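Park the peg lathe's chuck key in its switch rest

ROBOT

A 6-joint arm with a two-finger parallel gripper is mounted at the origin on the work surface. World frame = base frame: x ahead of the robot, y to its left, z up, the work surface at z = 0. Lengths are in mm, angles in rad, forces in N, time in s.
With the tool pointing down it reaches from about 350 to 975 mm from the base axis. Payload 7.1 kg.
Tool frame: the origin (TCP) lies midway between the tips of the shut fingers; the grasp point (between the pads) lies 19 mm behind it; z points along the fingers, x is the direction in which the jaws open and shut, and the axes are right-handed (so a half turn about z gives the same grasp; the last joint's range is limited). The gripper opens to 88 mm and grips with 3 to 60 N. Pads are 20 mm wide; open, the fingers measure 115 mm over their backs; the gripper's body (75 mm by 178 mm) begins 61 mm behind the grasp point.
Start: joints at [-1.193, 0.423, 1.63, -0, 1.089, -0.019], TCP at [241.559, -576.415, 222.675] pointing down, gripper open.
Joint ranges: [-3, 3], [-0.9, 2.11], [0.09, 2.58], [-1.31, 4.45], [0.11, 2.69], [-2.54, 2.54]. Speed limits (rad/s): [2.39, 2.39, 3.01, 3.14, 3.14, 3.14].

INTERFACE

Orientations are given as a rotation vector (axis times angle).
In Python, from workcell import telemetry, imaging, ticket gives the robot as it stands.
- The arm moves only by the tool jog_arm, never from a script. Its arguments are lists of equal length, an entry for each row: "travel": the shift along the world's x, y, z in units of 400 mm (1.0 is 400 mm), a list of three; "dr": the turn, a rotation vector about the world's x, y, z in units of 90 degrees (1.0 is 90 degrees), a list of three. In form: {"travel": [[tx, ty, tz], ...], "dr": [[wx, wy, wz], ...]}. A call has exactly 10 rows; each row is the pose to reach, as a shift and turn from the pose measured when the call began; what a row does not reach only later rows make up. A row lasts 1/10 s, in which the tool goes at most 50 mm and 8.59 degrees, less where a joint would pass 70% of its speed; a pose out of reach is approached as far as the arm can. A call with a number of a shift or a turn outside -1 to 1 is refused whole. A call with a gripper value outside its range is refused whole. "hand" is the opening, from -1 (shut) to 1 (fully open), set as the call begins (left out, the last holds). The fingers move at their own pace and stop on an object; the grip force is fixed at half the most. Time passes only in rows, so rows that repeat a pose let the fingers close, or fill a call up. It gives the time, the measured TCP pose, the force and the opening at its end, in the units of the state.
- telemetry.get_obs(): the state, without advancing time (a new reading comes with each control period).
- imaging.get_image(name): name is "scene" or "top" or "wrist"; returns a dict with "pixels" (384x512x3 uint8, red, green, blue), "range_z" (384x512 float32, mm along the optical axis (not along the pixel's ray), 0 where there is no reading), "fx", "fy", "cx", "cy" (pixels), "extrinsics" (4x4, takes a point from world to camera coordinates). Camera axes: x right, y down, z forward; pixel columns grow to the right and rows downward; lengths in mm; the calibration is good to about 2 mm. A picture is of the moment at which its call begins.
- ticket.close_job(): hands the job in, once; it reports no verdict.
The state is a dict: "t": time; "qpos": joint angles; "qvel": joint speeds; "joint_torque": joint torques, N m; "ee_pos": TCP position; "orientation": TCP orientation; "ft_force": force on the tool from outside, world axes, zero at the start; "moment": the same for the moment, N m; "width": finger opening in mm.
Only numpy, scipy, OpenCV 4.12 (cv2) and the standard library are available. Lean on these libraries where they do the work, as an engineer would, in place of code of your own. Each camera call takes 0.05 s, during which the arm holds its last target. There are 200 camera calls.

TASK

The chuck key has been left in the chuck of the little peg-turning lathe. Draw it straight out along its own leaning axis without wrenching the chuck round, then park it upright in the key rest: slide it gently into the notch from the open end, against the spring paddle, until you feel it meet the end of the notch; then let its collar drop fully into the recess so that the paddle stays pressed, and let go. Do not knock or shift the jars, bottles and tools lying about.

Things in the scene. Friction and masses are not known exactly. Their poses are not given: they have to be found in the camera images.
- key: Loose steel chuck key, 0.25 kg. Origin: centre of the collar's underside (shoulder); z runs along its axis to the handle. Below it a square drive 9 x 9 mm, 24 mm long, sides along x and y. Above: round collar dia 26 (z 0 to 16 mm), neck dia 14 (z 16 to 34), red hub (z 34 to 66). At the start the drive is in the chuck's socket, the shoulder on its mouth.
- hub (a point): Centre of the key's flat-sided red hub, 50 mm from the shoulder along the key's z, same axes as the key. The hub measures 20 mm along x, 24 mm along y and 32 mm along z: grip it across its x faces. A steel crossbar, dia 9, 90 mm long along y with 14 mm balls at its ends, passes through this point.
- lathe: The green lathe, fixed. Origin on the table under the chuck; spindle along its y, 100 mm up. Headstock 155 mm high, 100 mm deep, from y = +35 to +150 mm; bed 70 mm wide, 45 mm high, from y = -220 to +150; tool rest at y -135 to -65, x -45, 96 mm high; tailstock 130 mm high at y -212 to -157, an ebony blank between.
- socket (a point): Centre of the mouth of the square key socket (10.5 mm wide, 26 mm deep) in the steel chuck, 42 mm from the spindle axis. z points out of the socket along its axis, which leans towards the robot's side; y runs along the spindle.
- chuck (a joint): Turn of the chuck about the spindle, rad: 0 at the start, when the socket leans 0.5 rad from straight up towards the lathe's -x side (the robot's side); positive leans it further. It turns stiffly (0.6 N m) if wrenched.
- key_rest: Key rest, fixed: dark steel base 150 x 84 mm (x -65 to 85), 10 mm thick, with 22 mm high rails. Origin on the table, z up. An aluminium block, 66 mm wide with its top at z = 50 mm, is clamped on it somewhere along x: its seat lies between x = -18 and +18 mm (not measured), always at y = 0. The notch opens to -x, so the key comes in along +x.
- seat_height (a point): On the key rest's axis, at the height of the recess floor (z = 44 mm), on which the key's shoulder must rest. The recess, 6 mm deep, reaches from 13 mm before the seat to 14.5 mm behind it, 29 mm wide; two lips on its -x side keep the collar in. Slide the key in with its shoulder 1 to 5 mm above the block's top until its drive meets the slot's end wall, then lower it.
- notch (a point): On the key rest, 50 mm above its origin: the height of the block's top face; axes of the rest. The block's notch is a slot 12 mm wide at y = 0, open from the base up through the top. Measured from the seat along x: flared mouth 26 mm wide at -34 mm, 12 mm wide from -20 mm, end wall at +5.5 mm; yellow switch housing from 28 to 55 mm, its top at z = 66 mm.
- switch (a joint): Travel of the orange spring paddle, m: 0 is out; pressed towards +x of the rest, up to 0.012. About 2 N at rest, 5 N with the key seated (then 0.0055 to 0.008). Its face, 14 mm wide, spans z = 52.5 to 59.5 mm and at rest stands 6 mm behind the seat: it overhangs the recess and blocks a key lowered straight down; the collar must push it back.
- varnish: Amber varnish bottle with black cap, diameter 44, 85 mm high, beside the rest; origin at the centre of its base. Leave alone.
- rosin_jar: Green glass jar with blue lid, diameter 56, 55 mm high, in front of the lathe; origin at base centre. Leave alone.
- glue_bottle: White bottle with orange cap, diameter 48, 110 mm high; origin at base centre. Leave alone.
- pigment_jar: Clear jar with white lid, diameter 60, 65 mm high; origin at base centre. Leave alone.
- chisel: Wooden-handled hand tool lying on the bench, about 200 mm long; origin at mid underside. Leave alone.
- cork_block: Cork sanding block 60 x 35 x 25 mm; origin at base centre. Leave alone.
- spool: Small turned wooden spool, diameter 36, 37 mm high; origin at base centre. Leave alone.
Mind the look-alikes: they are no part of the job. Of the things like the key, leave any that is green, pink or turquoise; of the rest the smaller one is meant.

How it is judged (in metres and radians):
On the way:
1. the key is drawn clear out of the chuck's socket (shoulder more than 35 mm from the socket mouth) (distance between key and socket above 0.035 m), for 0.1 s.
At the end, for the whole second after the job is handed in: The key stands upright (within 0.15 rad) in the notch of the rest, its shoulder on the recess floor (within 3 mm in height; within 4 mm of the notch's middle plane, within 24 mm of the rest's origin along the notch), the spring paddle held pressed by more than 4 mm, the key at rest (y of key in the frame of key_rest between -0.004 and 0.004 m and x of key in the frame of key_rest between -0.024 and 0.024 m and z of key in the frame of seat_height between -0.003 and 0.003 m and angle between key's own z axis and vertical below 0.15 rad and value of joint switch above 0.004 m and linear speed of key below 0.02 m/s); the robot touches nothing.
It fails at once if the key is rammed against the rest while it is slid in (over 30 N, the shoulder still above the block's top) (contact force between key and key_rest above 30 N and z of key in the frame of notch above 0.0005 m).
It fails at once if the chuck is wrenched round (socket mouth moved by more than 12 mm) (distance of socket from where it was at the start of the episode above 0.012 m).
It fails at once if a bystander is shifted by more than 25 mm (distance of any of varnish, rosin_jar, glue_bottle, pigment_jar, chisel, cork_block, spool from where it was at the start of the episode above 0.025 m).
It also fails if it takes over 51 s, if anything falls off the work surface, if the arm or the gripper's body presses on something with over 40 N, if the wrist force passes 120 N, or if a joint passes its speed limit or range.

## Working session

There is one attempt and no reset: what is moved stays moved. The work goes in short steps, Python scripts to look and compute and a tool call to move; the robot and the scene stay as the last step left them, time stands still between calls to the robot, and variables do not carry over. Pictures are saved under pics/ and viewed, about 8 in all and at most 12, crops included, and the job is handed in when it is done.

Besides the shell and the picture viewer there is one more tool, called after "Call:" as name(argument=value, ...) on one line, values as JSON. jog_arm: Moves the arm, as the interface text tells. Its arguments: {"type":"object","properties":{"travel":{"type":"array"},"dr":{"type":"array"},"hand":{"type":"number"}},"required":["travel","dr"]}

```bash
mkdir -p pics; ls
cat > h.py <<'E'
import numpy as np, cv2
from scipy.spatial.transform import Rotation as R
from workcell import telemetry, imaging, ticket
def grab(n,tag):
    d=imaging.get_image(n); np.savez(f'{tag}.npz',**d); return d
def load(tag): return dict(np.load(f'{tag}.npz'))
def pts(d):
    z=d['range_z']; v,u=np.indices(z.shape)
    c=np.stack([(u-d['cx'])/d['fx']*z,(v-d['cy'])/d['fy']*z,z],-1)
    E=d['extrinsics']; w=(c-E[:3,3])@E[:3,:3]
    w[z==0]=np.nan
    return w
def ray(d,u,v):
    E=d['extrinsics']; r=np.array([(u-d['cx'])/d['fx'],(v-d['cy'])/d['fy'],1])@E[:3,:3]
    return -E[:3,:3].T@E[:3,3], r/np.linalg.norm(r)
def onplane(d,u,v,z):
    o,r=ray(d,u,v); return o+r*(z-o[2])/r[2]
E
python3 - <<'E'
from h import *
o=telemetry.get_obs(); print({k:np.round(v,3) for k,v in o.items()})
a=grab('scene','s0');b=grab('top','t0')
for n,d in(('s0',a),('t0',b)):
    cv2.imwrite(f'pics/{n}.png',cv2.resize(d['pixels'][...,::-1],(800,600),interpolation=cv2.INTER_CUBIC))
    print(d['fx'],d['cx'],d['cy'],-d['extrinsics'][:3,:3].T@d['extrinsics'][:3,3])
E
```

```text
pics
{'t': np.float64(0.0), 'qpos': array([-1.193,  0.424,  1.631, -0.   ,  1.089, -0.019]), 'qvel': array([ 0.002, -0.   ,  0.001, -0.001,  0.001,  0.002]), 'joint_torque': array([ 3.0000e-03, -5.4461e+01, -2.7366e+01,  6.5000e-02,  2.3000e-02,
       -0.0000e+00]), 'ee_pos': array([ 241.356, -575.93 ,  221.907]), 'orientation': array([-2.615e+00,  1.740e+00,  2.000e-03]), 'ft_force': array([ 1.223, -0.108,  0.377]), 'moment': array([ 0.056,  0.002, -0.022]), 'width': np.float64(88.137)}
452.2411861364409 252.58742486816624 191.67048455695502 [1454.38209637  355.80989215 1059.02714553]
484.9339671559638 254.98909908566236 189.49958432671056 [ 201.19702329  -57.43393915 1569.20064078]
```

View pics/s0.png

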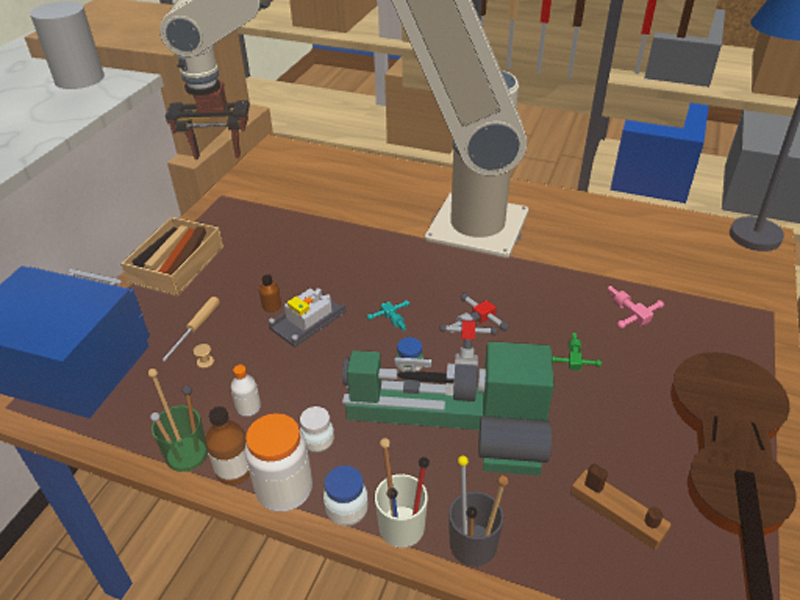

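View pics/t0.png

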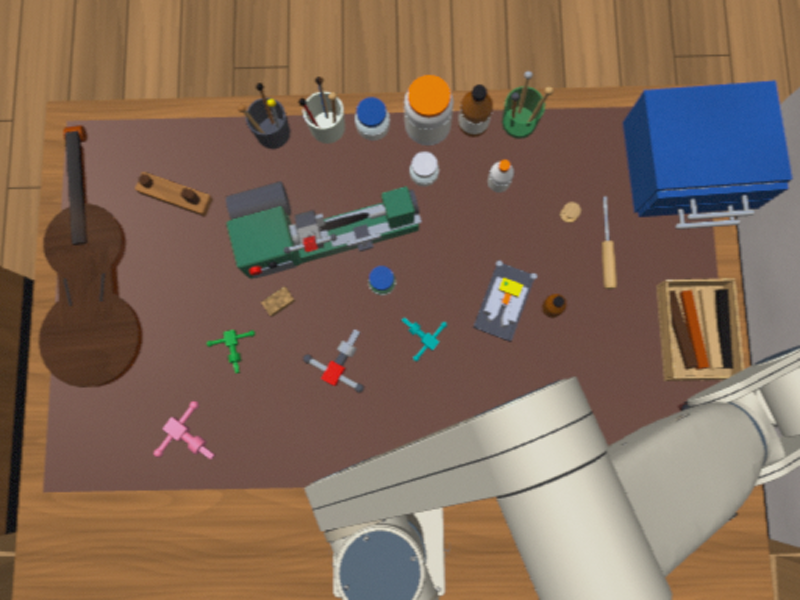

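Scene view (800×600): the key in the chuck has a red hub at (468,330). A second red-hubbed key lies on the mat at (485,310). Teal, pink and green look-alikes are at (390,313), (635,305) and (577,355). In the top view the chuck key is at (310,243), the red key on the mat at (335,373), and the rest at (505,300) opens towards the robot. I'll confirm with crops and measure roughly.

Run:
```python
from h import *
a,b=load('s0'),load('t0')
for n,d in(('s',a),('t',b)):
    w=pts(d); p=d['pixels']; h=cv2.cvtColor(p,cv2.COLOR_RGB2HSV)
    ms={'red':((h[...,0]<5)|(h[...,0]>175))&(h[...,1]>190)&(h[...,2]>120),'yel':(abs(h[...,0].astype(int)-29)<4)&(h[...,1]>190)&(h[...,2]>120),'grn':(abs(h[...,0].astype(int)-72)<12)&(h[...,1]>100)}
    for k,m in ms.items():
        c,l,st,ce=cv2.connectedComponentsWithStats(m.astype(np.uint8))
        for i in range(1,c):
            if st[i,4]>12:
                q=w[l==i]; q=q[~np.isnan(q[:,0])]
                if len(q) and abs(q[:,0].mean())<900 and q[:,2].max()>-20: print(n,k,st[i],ce[i].round(1),'med',np.median(q,0).round(0),'min',q.min(0).round(),'max',q.max(0).round())
c1=a['pixels'][180:275,270:365]; c2=b['pixels'][130:255,180:360]; c3=b['pixels'][160:225,290:375]
f=lambda c,s:cv2.resize(c,s,interpolation=cv2.INTER_CUBIC)
im=np.hstack([f(c1,(400,400)),f(c3,(400,306)) if 0 else f(np.pad(c3,((0,20),(0,0),(0,0))),(400,400))])
cv2.imwrite('pics/c1.png',im[...,::-1])
```

```text
s red [346   0   7  14  72] [348.9   6.5] med [-629.    0.  327.] min [-655.  -11.  296.] max [-619.   10.  358.]
s red [411   0   9  22 107] [414.9  10.2] med [-631.  284.  342.] min [-645.  274.  292.] max [-621.  294.  386.]
s red [303 192  14  14  98] [310.2 197.8] med [334. 110.  26.] min [305.  87.   3.] max [357. 129.  34.]
s red [296 206   8  11  86] [299.6 210.9] med [569. 135. 183.] min [557. 123. 167.] max [578. 146. 199.]
s yel [184 190  14  10  64] [190.5 194.2] med [ 493. -257.   64.] min [ 475. -279.   57.] max [ 509. -234.   73.]
s yel [294 292   5   5  19] [296.3 294.1] med [845. 209. 194.] min [840. 203. 191.] max [849. 214. 198.]
s grn [ 312  213   73   37 1265] [338.  232.1] med [583. 246. 153.] min [336. 172.  -2.] max [645. 369. 159.]
s grn [223 225  20  15 235] [232.6 231.6] med [658. -32. 129.] min [626. -63. 123.] max [687.  -4. 135.]
s grn [243 250  66  16 368] [285.6 257.4] med [628. 130.  44.] min [585. -11.  38.] max [660. 186.  50.]
s grn [112 280  13  19  90] [118.8 287.4] med [ 895. -270.   63.] min [ 882. -284.   11.] max [ 906. -261.   89.]
s grn [31
[... 571 characters left out ...]
.   65.] min [ 475. -282.   12.] max [ 509. -236.   75.]
t grn [322  69  26  19 268] [332.2  78.2] med [ 839. -296.   48.] min [ 827. -337.   -5.] max [ 901. -259.   96.]
t grn [211 120  54  30 474] [248.3 134.6] med [641. -26. 126.] min [616. -64.  34.] max [685. 109. 137.]
t grn [ 146  133   41   42 1140] [165.7 152.2] med [580. 234. 154.] min [522. 173. 104.] max [640. 296. 179.]
t grn [245 144  22   7  53] [256.8 147.2] med [620. -40.  39.] min [611. -70.  20.] max [630.  -1.  48.]
t grn [190 155  23  11  72] [200.6 160.7] med [577. 145.  45.] min [562. 106.  36.] max [597. 175.  68.]
t grn [133 211  30  28 202] [148.2 220.6] med [397. 314.  19.] min [333. 272.   4.] max [421. 367.  34.]
```

View pics/c1.png

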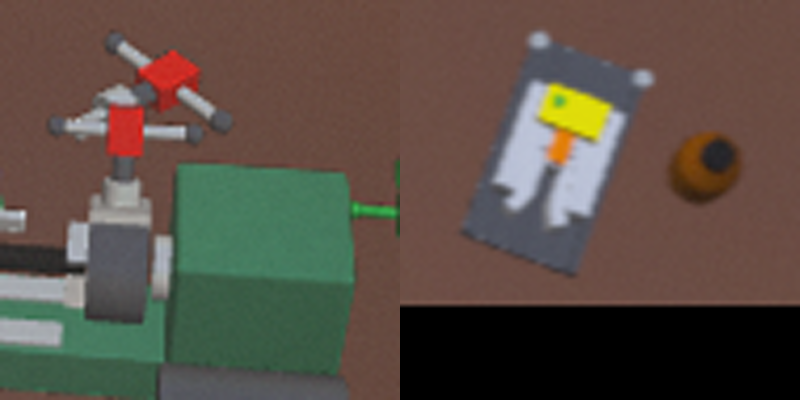

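Crop: the key in the chuck has a smaller red hub (~20 mm, at about (568,135,187) world) and sits in the steel chuck. The one behind it on the mat has a hub about twice that size. So the one in the chuck is meant. Next I'll move over the rest and look from near.

Call:
jog_arm(travel=[[0.04,0.08,0.06],[0.09,0.17,0.12],[0.135,0.26,0.18],[0.18,0.35,0.24],[0.225,0.44,0.3],[0.27,0.53,0.34],[0.315,0.62,0.36],[0.36,0.71,0.38],[0.4,0.79,0.39],[0.43,0.85,0.395]], dr=[[0,0,0.05],[0,0,0.1],[0,0,0.15],[0,0,0.21],[0,0,0.27],[0,0,0.33],[0,0,0.39],[0,0,0.45],[0,0,0.5],[0,0,0.52]])

```text
t: 1.1
ee_pos: [414.0, -234.0, 380.4]
orientation: [-3.092, 0.552, 0.001]
ft_force: [-0.3, 0.7, 0.0]
width: 87.9
```

Run:
```python
from h import *
d=grab('wrist','w0'); print(telemetry.get_obs()['ee_pos'],d['fx'],d['extrinsics'].round(2))
cv2.imwrite('pics/w0.png',cv2.resize(d['pixels'][...,::-1],(800,600),interpolation=cv2.INTER_CUBIC))
```

```text
[ 414.99022169 -231.94422513  380.44341659] 280.0090124566748 [[ 9.4000e-01 -3.5000e-01 -0.0000e+00 -4.6867e+02]
 [-3.3000e-01 -9.0000e-01  2.7000e-01 -1.4741e+02]
 [-9.0000e-02 -2.5000e-01 -9.6000e-01  5.2383e+02]
 [ 0.0000e+00  0.0000e+00  0.0000e+00  1.0000e+00]]
```

View pics/w0.png

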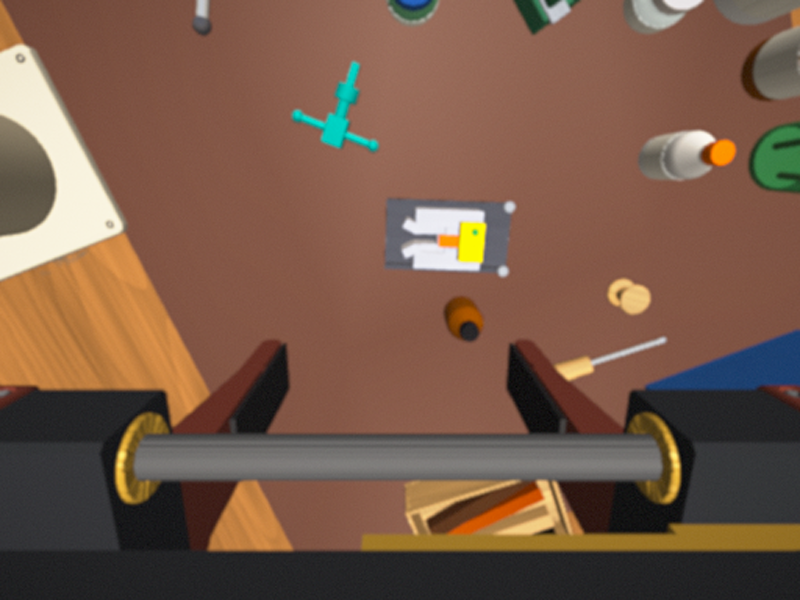

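Wrist view: rest nearly square to the image at (440,240), its notch opening left (slot at ~(405,240)), orange paddle (447,241), yellow housing (472,242). The varnish bottle is at (464,318), on the rest's −y side. Now I'll work out the rest's pose and the pre-grasp pose.

```bash
cat >> h.py <<'E'
def keyrot(psi,lean=.5):
    y=np.array([-np.sin(psi),np.cos(psi),0]); xh=np.array([np.cos(psi),np.sin(psi),0])
    z=-np.sin(lean)*xh+np.array([0,0,np.cos(lean)]); x=np.cross(y,z)
    return np.stack([x,y,z],1)
def toolrot(K): return np.stack([K[:,0],-K[:,1],-K[:,2]],1)
def delta(p,Rt):
    o=telemetry.get_obs(); p0=o['ee_pos']; R0=R.from_rotvec(o['orientation']).as_matrix()
    dr=R.from_matrix(Rt@R0.T).as_rotvec()
    print('from',p0.round(1),'travel',((p-p0)/400).round(4),'dr',(dr/(np.pi/2)).round(4))
def rest(d,tag):
    w=pts(d);h=cv2.cvtColor(d['pixels'],cv2.COLOR_RGB2HSV)
    near=(abs(w[...,0]-460)<130)&(abs(w[...,1]+250)<130)
    m=near&(h[...,1]<60)&(h[...,2]>140)&(abs(w[...,2]-50)<8)
    ye=near&(abs(h[...,0].astype(int)-29)<5)&(h[...,1]>190)&(h[...,2]>100)&(w[...,2]>60)
    orr=near&(abs(h[...,0].astype(int)-13)<5)&(h[...,1]>190)&(h[...,2]>150)&(w[...,2]>45)&(w[...,2]<66)
    q=w[m]; print(tag,'block n',m.sum(),'z',np.median(q[:,2]))
    def onz(mask,z):
        v,u=np.nonzero(mask); return np.array([onplane(d,a,b,z)[:2] for a,b in zip(u,v)])
    B=onz(m,50); Y=onz(ye,66); O=onz(orr,59.5)
    full=cv2.minAreaRect(np.vstack([B]).astype(np.float32)); print('block rect',full)
    print('yellow rect',cv2.minAreaRect(Y.astype(np.float32)), 'z',np.median(w[ye][:,2]),'orange mean',O.mean(0), cv2.minAreaRect(O.astype(np.float32)))
    return B,Y,O
E
python3 - <<'E'
from h import *
d=load('w0'); B,Y,O=rest(d,'w0')
w=pts(d); h=cv2.cvtColor(d['pixels'],cv2.COLOR_RGB2HSV)
m=(abs(w[...,0]-460)<130)&(abs(w[...,1]+250)<130)&(w[...,2]>4)&(w[...,2]<30)&(h[...,1]<90)
v,u=np.nonzero(m);print('rest dark',len(u),cv2.minAreaRect(w[m][:,:2].astype(np.float32)))
# lathe yaw from top/scene depth: green headstock & tailstock tops
for t in('t0','s0'):
    e=load(t);w=pts(e);h=cv2.cvtColor(e['pixels'],cv2.COLOR_RGB2HSV)
    g=(abs(h[...,0].astype(int)-72)<12)&(h[...,1]>100)
    n=(w[...,1]>-100)&(w[...,1]<320)&(w[...,0]>480)&(w[...,0]<720)
    hs=w[g&n&(abs(w[...,2]-155)<7)];ts=w[g&n&(abs(w[...,2]-130)<7)&(w[...,1]<20)]
    r1=cv2.minAreaRect(hs[:,:2].astype(np.float32));r2=cv2.minAreaRect(ts[:,:2].astype(np.float32));
    print(t,r1,r2,np.median(hs[:,2]), np.arctan2(-(r1[0][0]-r2[0][0]),r1[0][1]-r2[0][1]))
for t in('w0','t0'):
    e=load(t);print(t,[onplane(e,*p,0).round() for p in ([(464*.64,318*.64)] if t=='w0' else [])])
H=np.array([566,134,187.]);K=keyrot(.266)
delta(H+101*K[:,2],toolrot(K))
E
```

```text
w0 block n 1107 z 50.363434639219484
block rect ((462.8200988769531, -245.03836059570312), (66.5106430053711, 88.50193786621094), 67.52417755126953)
yellow rect ((490.6163024902344, -257.0846252441406), (41.068363189697266, 26.532852172851562), 67.4593276977539) z 66.5515021883096 orange mean [ 464.19279308 -334.01185961] ((464.6566467285156, -297.21063232421875), (113.37574005126953, 25.18724250793457), 87.14979553222656)
rest dark 1869 ((476.7015686035156, -219.4299774169922), (141.53060913085938, 166.6021728515625), 66.79805755615234)
t0 ((582.6748657226562, 233.56591796875), (98.28511047363281, 110.10420989990234), 14.492897987365723) ((653.134765625, -33.55141067504883), (53.99727249145508, 52.74574661254883), 13.99873161315918) 154.50622794777482 0.25790435760241565
s0 ((586.3897094726562, 234.75645446777344), (97.6087875366211, 110.82039642333984), 15.401407241821289) ((655.373779296875, -33.30564498901367), (55.439327239990234, 51.480377197265625), 14.741998672485352) 153.3052582015611 0.2518782695733198
w0 [array([ 459., -361.,    0.])]
t0 []
from [ 415.  -231.9  380.4] travel [ 0.2607  0.883  -0.262 ] dr [-0.0152 -0.3235  0.3848]
```

Run:
```python
from h import *
H=np.array([565,133.6,181.]);K=keyrot(.255)
delta(H+111*K[:,2],toolrot(K))
```

```text
from [ 415.  -231.9  380.4] travel [ 0.2463  0.8803 -0.2551] dr [-0.017  -0.3232  0.378 ]
```

Call:
jog_arm(travel=[[0.015,0.07,-0.005],[0.04,0.16,-0.02],[0.07,0.26,-0.05],[0.1,0.36,-0.08],[0.13,0.46,-0.12],[0.16,0.56,-0.16],[0.19,0.66,-0.2],[0.215,0.76,-0.23],[0.235,0.84,-0.25],[0.246,0.88,-0.255]], dr=[[-0.001,-0.025,0.029],[-0.003,-0.065,0.076],[-0.005,-0.105,0.123],[-0.007,-0.145,0.17],[-0.01,-0.185,0.216],[-0.012,-0.225,0.263],[-0.014,-0.26,0.304],[-0.016,-0.295,0.345],[-0.017,-0.315,0.37],[-0.017,-0.323,0.378]])

```text
t: 2.15
ee_pos: [512.4, 121.7, 276.7]
orientation: [-2.96, -0.384, -0.753]
ft_force: [0.3, -0.1, 0.9]
width: 88.0
```

Call:
jog_arm(travel=[[0,0,0],[0,0,0],[0,0,0],[0,0,0],[0,0,0],[0,0,0],[0,0,0],[0,0,0],[0,0,0],[0,0,0]], dr=[[0,0,0],[0,0,0],[0,0,0],[0,0,0],[0,0,0],[0,0,0],[0,0,0],[0,0,0],[0,0,0],[0,0,0]], hand=-0.1)

```text
t: 3.15
ee_pos: [512.3, 121.8, 276.7]
orientation: [-2.96, -0.384, -0.753]
ft_force: [0.3, 0.6, -0.5]
width: 39.5
```

Run:
```python
from h import *
d=grab('wrist','w1'); o=telemetry.get_obs();print(o['ee_pos'],R.from_rotvec(o['orientation']).as_matrix().round(3),keyrot(.255).round(3),o['width'])
cv2.imwrite('pics/w1.png',cv2.resize(d['pixels'][...,::-1],(800,600),interpolation=cv2.INTER_CUBIC))
w=pts(d);h=cv2.cvtColor(d['pixels'],cv2.COLOR_RGB2HSV)
m=((h[...,0]<5)|(h[...,0]>175))&(h[...,1]>190)&(h[...,2]>90)&(w[...,2]>140)
q=w[m]; print(m.sum(),np.median(q,0),q.min(0),q.max(0))
K=keyrot(.255); loc=(q-np.array([565,133.6,181]))@K; print(np.percentile(loc,[2,50,98],axis=0).round(1))
top=m&(abs((w-np.array([565,133.6,181]))@K[:,2]-16)<5); v,u=np.nonzero(top); print('top face',top.sum(),((w[top]-np.array([565,133.6,181]))@K).mean(0), cv2.minAreaRect(((w[top]-np.array([565,133.6,181]))@K)[:,:2].astype(np.float32)))
```

```text
[512.34893917 121.78915301 276.72243821] [[ 0.849  0.255  0.462]
 [ 0.224 -0.967  0.122]
 [ 0.478  0.    -0.879]] [[ 0.849 -0.252 -0.464]
 [ 0.221  0.968 -0.121]
 [ 0.479  0.     0.878]] 39.81424852353322
562 [553.25644498 134.81467556 192.32573306] [542.28278271 119.94726192 140.61887133] [853.30721566 152.83310729 198.58947555]
[[ -13.9  -58.1 -163.9]
 [  -4.3    2.2   16.4]
 [ 234.    13.5   18.1]]
top face 492 [-4.91214841  2.74857603 16.48528765] ((-5.263735771179199, 1.819310188293457), (19.060287475585938, 23.815872192382812), 0.3328588008880615)
```

View pics/w1.png

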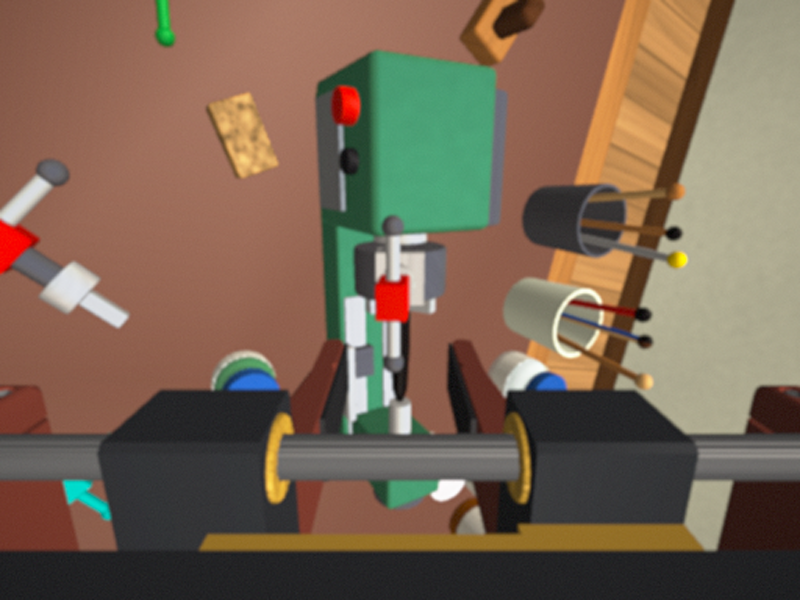

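Wrist view: hub top at (392,297), square to the gripper to within 0.3° and about 4 mm off centre towards −x. The crossbar runs vertically in the image, between the fingers. The hub top height agrees with the text to 0.5 mm. Descending along the axis.

Run:
```python
from h import *
K=keyrot(.255);H=np.array([565,133.6,181.])+K@[-4.5,2,0]
delta(H-19*K[:,2],toolrot(K)); delta(H+111*K[:,2],toolrot(K))
```

```text
from [512.3 121.8 276.7] travel [ 0.1428  0.0376 -0.2864] dr [ 0.0003 -0.0012 -0.0019]
from [512.3 121.8 276.7] travel [-0.0079 -0.0017 -0.0012] dr [ 0.0003 -0.0012 -0.0019]
```

Call:
jog_arm(travel=[[-0.008,-0.002,-0.001],[0.01,0.003,-0.034],[0.031,0.008,-0.075],[0.053,0.014,-0.116],[0.075,0.02,-0.158],[0.097,0.026,-0.199],[0.118,0.031,-0.24],[0.133,0.035,-0.268],[0.141,0.037,-0.283],[0.143,0.0376,-0.286]], dr=[[0,-0.001,-0.002],[0,-0.001,-0.002],[0,-0.001,-0.002],[0,-0.001,-0.002],[0,-0.001,-0.002],[0,-0.001,-0.002],[0,-0.001,-0.002],[0,-0.001,-0.002],[0,-0.001,-0.002],[0,-0.001,-0.002]])

```text
t: 4.2
ee_pos: [569.4, 136.9, 161.7]
orientation: [-2.961, -0.38, -0.754]
ft_force: [0.4, 0.6, 0.3]
width: 39.6
```

Run:
```python
from h import *
d=grab('wrist','w2'); o=telemetry.get_obs();print(o['ee_pos'],o['ft_force'].round(1))
cv2.imwrite('pics/w2.png',cv2.resize(d['pixels'][130:340,130:410,::-1],(800,600),interpolation=cv2.INTER_CUBIC))
h=cv2.cvtColor(d['pixels'],cv2.COLOR_RGB2HSV)
w=pts(d);m=((h[...,0]<5)|(h[...,0]>175))&(h[...,1]>190)&(h[...,2]>90);m[:, :210]=0;m[:,300:]=0;m[:170]=0
T=R.from_rotvec(o['orientation']).as_matrix();q=(w[m]-o['ee_pos'])@T;q=q[(q[:,2]<5)&(q[:,2]>-60)];print(len(q),np.percentile(q,[3,50,97],axis=0).round(1))
```

```text
[569.54647537 136.87747005 162.08966973] [ 0.4 -0.2 -0.1]
1744 [[ -9.4 -11.7 -36.9]
 [ -0.3  -5.5 -35.5]
 [  8.8   6.7 -15.7]]
```

View pics/w2.png

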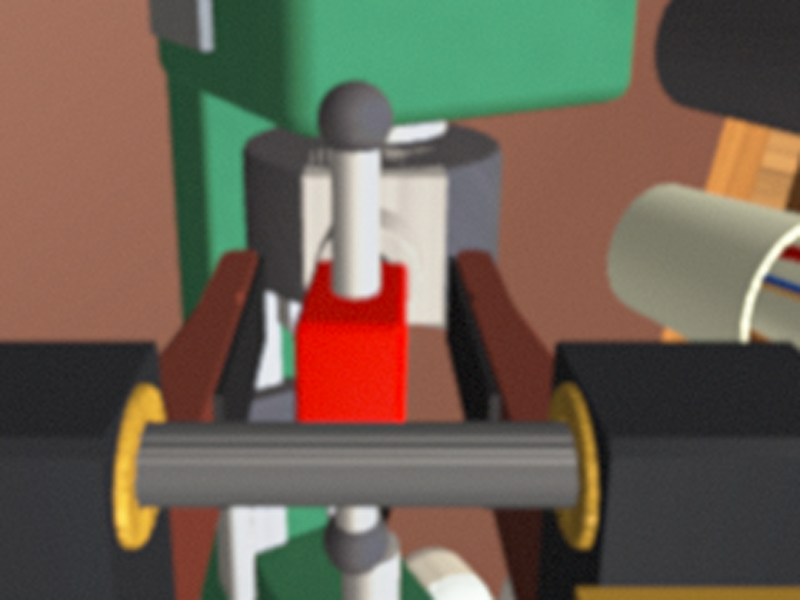

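The crop shows the hub centred between the fingers at (353,360). Measured offset is 0.3 mm across and 0.5 mm along. Closing.

Call:
jog_arm(travel=[[0,0,0],[0,0,0],[0,0,0],[0,0,0],[0,0,0],[0,0,0],[0,0,0],[0,0,0],[0,0,0],[0,0,0]], dr=[[0,0,0],[0,0,0],[0,0,0],[0,0,0],[0,0,0],[0,0,0],[0,0,0],[0,0,0],[0,0,0],[0,0,0]], hand=-1)

```text
t: 5.25
ee_pos: [571.7, 137.2, 163.9]
orientation: [-2.959, -0.379, -0.762]
ft_force: [4.5, 0.4, 2.3]
width: 20.0
```

Call:
jog_arm(travel=[[0,0,0],[-0.004,-0.001,0.008],[-0.011,-0.003,0.021],[-0.02,-0.005,0.038],[-0.031,-0.008,0.059],[-0.043,-0.011,0.082],[-0.056,-0.015,0.106],[-0.069,-0.018,0.131],[-0.083,-0.022,0.157],[-0.097,-0.025,0.184]], dr=[[0,0,0],[0,0,0],[0,0,0],[0,0,0],[0,0,0],[0,0,0],[0,0,0],[0,0,0],[0,0,0],[0,0,0]])

```text
t: 6.25
ee_pos: [532.1, 127.0, 238.2]
orientation: [-2.959, -0.379, -0.762]
ft_force: [0.5, 0.1, -3.4]
width: 19.9
```

Run:
```python
from h import *
o=telemetry.get_obs();print(o['ee_pos'],o['ft_force'].round(1),o['moment'].round(2),o['width'])
# rest frame estimate from first wrist view
d=load('w0');h=cv2.cvtColor(d['pixels'],cv2.COLOR_RGB2HSV);w=pts(d)
c=np.array([490.6,-257.1]);ps=np.radians(-22.5);X=np.array([np.cos(ps),np.sin(ps)]);Y=np.array([-X[1],X[0]])
near=(abs(w[...,0]-460)<130)&(abs(w[...,1]+250)<130)
dark=near&(w[...,2]>4)&(w[...,2]<20)&(h[...,1]<90)&(h[...,2]<120)&(h[...,2]>40)
l=(w[dark][:,:2]-c); L=np.c_[l@X,l@Y]; L=L[abs(L[:,1])<60]; print('base',np.percentile(L,[1,50,99],axis=0).round(1))
m=near&(h[...,1]<60)&(h[...,2]>140)&(abs(w[...,2]-50)<6)
l=(w[m][:,:2]-c);L=np.c_[l@X,l@Y];print('block',L.min(0),L.max(0))
for x in range(-70,-10,4):
    s=L[abs(L[:,0]-x)<2][:,1]; s=np.sort(s); 
    if len(s)>3: i=np.argmax(np.diff(s)); print(x,s[0].round(1),s[i].round(1),s[i+1].round(1),s[-1].round(1))
```

```text
[532.09040866 127.01656312 238.22285193] [ 0.5  0.1 -3.4] [-0.08  0.31  0.  ] 19.89641650484673
base [[-94.4 -34.7]
 [ -9.4   1.5]
 [ 53.2  41.4]]
block [-74.55122056 -32.77342999] [13.73662399 33.46788252]
-70 -21.0 -9.5 10.8 21.1
-66 -19.4 -8.4 8.9 20.7
-62 -31.5 -6.5 7.4 26.2
-58 -31.6 -6.1 7.6 33.4
-54 -31.4 -6.0 7.3 33.3
-50 -31.3 -6.8 9.0 32.0
-46 -31.0 -6.7 7.5 32.3
-42 -32.7 -6.6 7.6 32.4
-38 -32.7 -6.3 7.8 32.6
-34 -32.5 -8.1 4.3 32.7
-30 -32.6 -9.7 6.3 32.9
-26 -32.2 -10.5 6.3 33.1
-22 -32.0 -10.1 7.2 33.1
-18 -32.2 -9.9 7.5 33.5
-14 -31.8 -9.9 7.5 33.4
```

The key is out (84 mm along its axis, 3.4 N weight). Next, bring it upright and move to a viewing spot near the rest.

Run:
```python
from h import *
K=keyrot(-.393,0.)
delta(np.array([369,-260,220.]),toolrot(K))
```

```text
from [532.1 127.  238.2] travel [-0.4077 -0.9675 -0.0456] dr [ 0.0231  0.3255 -0.4036]
```

Call:
jog_arm(travel=[[-0.015,-0.02,0.02],[-0.04,-0.07,0.04],[-0.07,-0.13,0.05],[-0.1,-0.19,0.06],[-0.13,-0.25,0.06],[-0.16,-0.31,0.06],[-0.19,-0.37,0.06],[-0.22,-0.43,0.05],[-0.24,-0.48,0.05],[-0.25,-0.5,0.05]], dr=[[0.0006,0.008,-0.01],[0.002,0.024,-0.03],[0.003,0.044,-0.055],[0.005,0.065,-0.08],[0.006,0.085,-0.105],[0.0075,0.105,-0.13],[0.009,0.125,-0.155],[0.01,0.145,-0.18],[0.011,0.157,-0.195],[0.0115,0.163,-0.202]])

```text
t: 7.25
ee_pos: [431.6, -74.2, 258.9]
orientation: [-3.083, 0.119, -0.393]
ft_force: [0.5, 0.4, -1.8]
width: 19.9
```

Run:
```python
from h import *
K=keyrot(-.393,0.)
delta(np.array([369,-260,220.]),toolrot(K))
```

```text
from [431.6 -74.2 258.9] travel [-0.1564 -0.4645 -0.0971] dr [ 0.012   0.1626 -0.2002]
```

Call:
jog_arm(travel=[[-0.005,-0.02,-0.002],[-0.02,-0.06,-0.01],[-0.04,-0.12,-0.025],[-0.06,-0.18,-0.035],[-0.08,-0.24,-0.05],[-0.1,-0.3,-0.06],[-0.12,-0.36,-0.075],[-0.14,-0.41,-0.085],[-0.15,-0.45,-0.094],[-0.156,-0.465,-0.097]], dr=[[0.0006,0.008,-0.01],[0.002,0.024,-0.03],[0.003,0.044,-0.055],[0.005,0.065,-0.08],[0.006,0.085,-0.105],[0.0075,0.105,-0.13],[0.009,0.125,-0.155],[0.01,0.145,-0.18],[0.0115,0.157,-0.195],[0.012,0.1626,-0.2]])

```text
t: 8.25
ee_pos: [369.5, -261.3, 219.9]
orientation: [3.081, -0.615, -0.0]
ft_force: [0.5, 0.8, -2.7]
width: 19.8
```

Run:
```python
from h import *
d=grab('wrist','w3'); o=telemetry.get_obs();print(o['ee_pos'],R.from_rotvec(o['orientation']).as_matrix().round(3))
cv2.imwrite('pics/w3.png',cv2.resize(d['pixels'][...,::-1],(800,600),interpolation=cv2.INTER_CUBIC))
h=cv2.cvtColor(d['pixels'],cv2.COLOR_RGB2HSV);w=pts(d)
near=(abs(w[...,0]-460)<100)&(abs(w[...,1]+250)<100)
m=near&(h[...,1]<70)&(h[...,2]>130)&(abs(w[...,2]-50)<5)
ye=near&(abs(h[...,0].astype(int)-29)<5)&(h[...,1]>190)&(abs(w[...,2]-66)<3)
print(m.sum(),np.median(w[m][:,2]),ye.sum(),np.median(w[ye][:,2]))
rp=lambda mk,z:np.array([onplane(d,a,b,z)[:2] for b,a in np.argwhere(mk)])
ry=cv2.minAreaRect(rp(ye,66).astype(np.float32)); rb=cv2.minAreaRect(rp(m,50).astype(np.float32));print(ry,rb)
c=np.array([490.6,-257.1]);ps=np.radians(-22.5);X=np.array([np.cos(ps),np.sin(ps)]);Y=np.array([-X[1],X[0]])
l=rp(m,50)-c;L=np.c_[l@X,l@Y];print('block',L.min(0),L.max(0))
for x in range(-74,14,4):
    s=np.sort(L[abs(L[:,0]-x)<2][:,1])
    if len(s)>3: i=np.argmax(np.diff(s)); print(x,s[0].round(1),s[i].round(1),s[i+1].round(1),s[-1].round(1))
```

```text
[ 369.27274395 -261.28652313  219.79033185] [[ 0.923 -0.384 -0.001]
 [-0.384 -0.923  0.   ]
 [-0.001  0.    -1.   ]]
2348 50.53070065952525 878 66.44957266233357
((490.287109375, -256.7355651855469), (41.47282409667969, 27.298709869384766), 67.59669494628906) ((462.75177001953125, -245.08010864257812), (65.18928527832031, 89.2873306274414), 67.35795593261719)
block [-74.93734416 -32.25585368] [14.24939365 33.11786833]
-74 -16.6 -11.9 12.2 18.9
-70 -21.3 -9.5 11.1 21.1
-66 -18.9 -7.2 8.8 20.0
-62 -32.1 -6.1 6.5 33.1
-58 -32.1 -6.1 6.5 33.1
-54 -32.1 -6.1 6.5 33.1
-50 -32.1 -8.4 7.6 33.1
-46 -32.1 -6.1 8.7 33.1
-42 -32.1 -6.1 7.6 33.1
-38 -32.1 -7.3 7.6 33.1
-34 -32.1 -14.3 -9.6 33.0
-30 -32.2 -8.5 7.6 33.0
-26 -32.2 -8.5 7.6 33.0
-22 -32.2 -8.5 7.5 33.0
-18 -32.2 -8.5 7.5 33.0
-14 -32.2 -8.5 7.5 33.0
-10 -32.2 -10.9 10.9 33.0
-6 -32.2 -23.8 23.1 33.0
-2 -32.2 -25.0 23.1 33.0
2 -32.2 -25.0 23.1 32.9
6 -32.2 -25.0 23.1 32.9
10 -32.2 -25.0 23.1 32.9
```

View pics/w3.png

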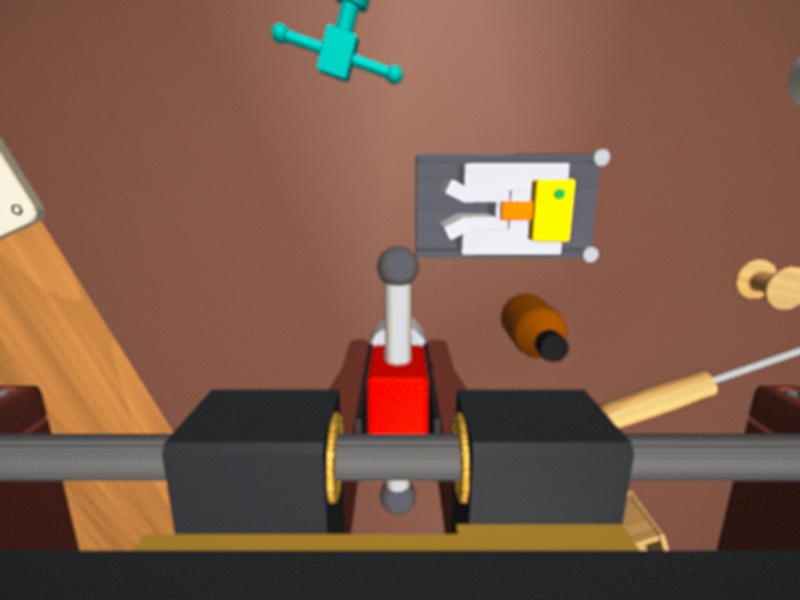

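Wrist view: key upright in the jaws, rest at (505,205), slot centreline clean, paddle at (516,210), varnish at (535,325). The seat comes out about 41 mm before the housing centre, and the block edges agree within 1 mm. Now the key's place in the hand and the approach.

Run:
```python
from h import *
d=load('w3');o=telemetry.get_obs();h=cv2.cvtColor(d['pixels'],cv2.COLOR_RGB2HSV);w=pts(d)
T=R.from_rotvec(o['orientation']).as_matrix();q=(w-o['ee_pos'])@T
m=((h[...,0]<5)|(h[...,0]>175))&(h[...,1]>190)&(h[...,2]>90)&(abs(q[...,0])<14)&(abs(q[...,1])<20)&(q[...,2]>-60)&(q[...,2]<10)
Q=q[m];top=Q[Q[:,2]<-31];print(len(Q),len(top),np.percentile(top,[2,50,98],axis=0).round(1))
b=(abs(q[...,0])<9)&(q[...,1]<-36)&(q[...,1]>-62)&(q[...,2]>-40)&(q[...,2]<0);print('ball',np.percentile(q[b],[2,50,98],axis=0).round(1))
c=np.array([490.6,-257.1]);ps=np.radians(-22.5);X=np.array([np.cos(ps),np.sin(ps)]);Y=np.array([-X[1],X[0]])
seat=c-41.3*X+.4*Y;print('seat',seat)
p=seat-62*X
K=keyrot(ps,0.);delta(np.r_[p,84],toolrot(K))
```

```text
1898 1539 [[ -9.5 -12.1 -36.7]
 [  0.1  -3.2 -35.4]
 [ 10.1   7.3 -31.9]]
ball [[ -5.5 -51.3 -27.3]
 [  0.1 -45.2 -24.5]
 [  6.2 -36.5 -20.5]]
seat [ 452.59684868 -240.92562243]
from [ 369.3 -261.3  219.8] travel [ 0.0651  0.1102 -0.3395] dr [-0.     -0.0005  0.0007]
```

Call:
jog_arm(travel=[[0.007,0.012,-0.01],[0.02,0.034,-0.04],[0.035,0.06,-0.08],[0.05,0.085,-0.13],[0.06,0.102,-0.18],[0.065,0.11,-0.23],[0.065,0.11,-0.28],[0.065,0.11,-0.315],[0.065,0.11,-0.335],[0.065,0.11,-0.34]], dr=[[0,0,0],[0,0,0],[0,0,0],[0,0,0],[0,0,0],[0,0,0],[0,0,0],[0,0,0],[0,0,0],[0,0,0]])

```text
t: 9.3
ee_pos: [394.9, -216.0, 82.8]
orientation: [-3.081, 0.613, 0.004]
ft_force: [-0.5, -0.1, -2.1]
width: 19.9
```

```bash
cat > st.py <<'E'
from h import *
o=telemetry.get_obs();ps=np.radians(-22.5);X=np.array([np.cos(ps),np.sin(ps)]);Y=np.array([-X[1],X[0]])
seat=np.array([490.6,-257.1])-41.3*X+.4*Y; l=o['ee_pos'][:2]-seat; f=o['ft_force']
print('TCP rel seat',(l@X).round(2),(l@Y).round(2),'z',o['ee_pos'][2].round(2),'F rest',(f[:2]@X).round(1),(f[:2]@Y).round(1),f[2].round(1),'M',o['moment'].round(2),R.from_rotvec(o['orientation']).as_matrix()[:,2].round(4),'w',o['width'].round(1))
E
python3 st.py
python3 - <<'E'
from h import *
d=grab('wrist','w4')
cv2.imwrite('pics/w4.png',cv2.resize(d['pixels'][100:340,170:490,::-1],(800,600),interpolation=cv2.INTER_CUBIC))
E
```

```text
Traceback (most recent call last):
  File "st.py", line 4, in <module>
    print('TCP rel seat',(l@X).round(2),(l@Y).round(2),'z',o['ee_pos'][2].round(2),'F rest',(f[:2]@X).round(1),(f[:2]@Y).round(1),f[2].round(1),'M',o['moment'].round(2),R.from_rotvec(o['orientation']).as_matrix()[:,2].round(4),'w',o['width'].round(1))
                                                                                                                                                                                                                                       ^^^^^^^^^^^^^^^^
AttributeError: 'float' object has no attribute 'round'
```

View pics/w4.png

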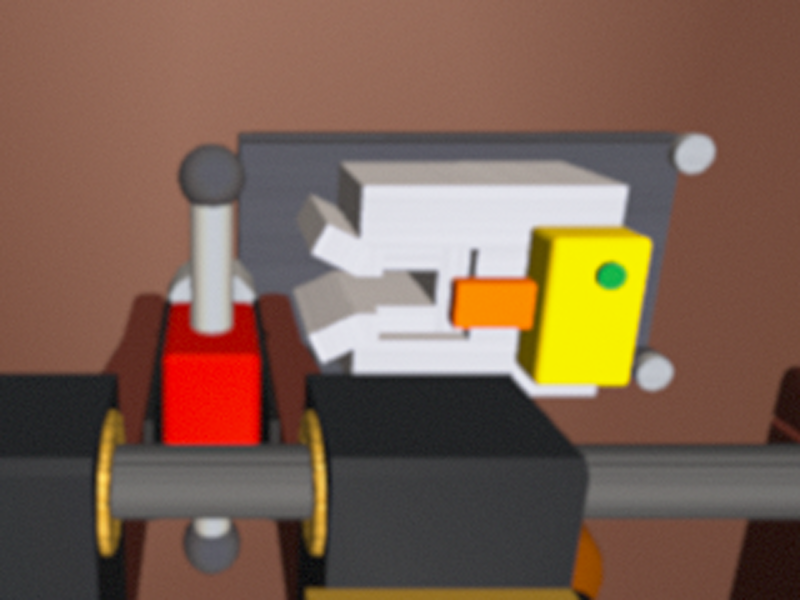

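Close view: key at (212,300) short of the mouth; the flared mouth is at (315,285) and the paddle at (493,303), ahead of it. A quick check of the centring from this view.

```bash
sed -i "s/o\['width'\].round(1)/o['width']/;s/f\[2\].round(1)/f[2]/" st.py; python3 st.py
python3 - <<'E'
from h import *
d=load('w4');o=telemetry.get_obs();h=cv2.cvtColor(d['pixels'],cv2.COLOR_RGB2HSV);w=pts(d)
T=R.from_rotvec(o['orientation']).as_matrix();q=(w-o['ee_pos'])@T
ye=(abs(h[...,0].astype(int)-29)<5)&(h[...,1]>190)&(abs(w[...,2]-66)<2)
og=(abs(h[...,0].astype(int)-15)<6)&(h[...,1]>190)&(abs(w[...,2]-59.5)<2.5)
bl=(h[...,1]<70)&(h[...,2]>130)&(abs(w[...,2]-50)<2.5)
for n,m in(('yel',ye),('or',og)):
    print(n,m.sum(),np.percentile(q[m],[1,99],axis=0).round(1), cv2.minAreaRect(q[m][:,:2].astype(np.float32)))
B=q[bl]
for x in range(28,62,3):
    s=np.sort(B[abs(B[:,0]-x)<1.5][:,1])
    if len(s)>3:i=np.argmax(np.diff(s));print(x,s[0].round(1),s[i].round(1),s[i+1].round(1),s[-1].round(1))
m=((h[...,0]<5)|(h[...,0]>175))&(h[...,1]>190)&(abs(q[...,0])<14)&(abs(q[...,2]+35.5)<1.5)&(abs(q[...,1])<20)
print('hub',np.percentile(q[m],[1,99],axis=0).round(1))
E
```

```text
TCP rel seat -62.48 0.66 z 83.18 F rest -0.1 0.2 -1.548508164989534 M [-0.03 -0.02 -0.1 ] [-1.6e-03  6.0e-04 -1.0e+00] w 19.89305565519095
yel 2198 [[ 90.8 -21.1  15.1]
 [116.8  21.   18.7]] ((103.98495483398438, 0.26373291015625), (44.0770378112793, 27.749916076660156), 89.59867858886719)
or 708 [[ 68.9  -6.6  21.2]
 [124.   94.5  25.7]] ((95.68960571289062, 45.548675537109375), (114.90497589111328, 24.829360961914062), 71.00963592529297)
28 -14.3 -12.4 13.1 14.7
31 -18.7 -11.1 11.7 20.2
34 -21.0 -9.4 9.9 22.7
37 -19.8 -8.1 8.7 20.8
40 -18.4 -6.3 7.3 19.8
43 -32.2 -5.4 6.5 25.9
46 -32.4 -5.6 6.5 26.5
49 -32.4 -5.7 6.1 26.1
52 -32.4 -13.9 14.8 26.3
55 -32.6 -14.1 14.8 26.1
58 -32.4 -13.9 15.0 26.2
61 -32.4 -14.0 14.8 26.0
hub [[-10.1 -12.1 -36.4]
 [  9.7   7.3 -34.1]]
```

Call:
jog_arm(travel=[[0,-0.001,0],[0.012,-0.006,0],[0.026,-0.012,0],[0.04,-0.018,0],[0.055,-0.024,0],[0.07,-0.03,0],[0.085,-0.036,0],[0.1,-0.043,0],[0.113,-0.048,0],[0.124,-0.053,0]], dr=[[0,0,0],[0,0,0],[0,0,0],[0,0,0],[0,0,0],[0,0,0],[0,0,0],[0,0,0],[0,0,0],[0,0,0]])

```text
t: 10.35
ee_pos: [445.2, -237.8, 83.1]
orientation: [-3.081, 0.613, 0.003]
ft_force: [-0.3, 0.1, -2.2]
width: 19.7
```

```bash
python3 st.py
```

```text
TCP rel seat -8.02 0.06 z 83.13 F rest -0.3 -0.0 -2.2077051119479045 M [-0.01 -0.04  0.05] [-1.6e-03  7.0e-04 -1.0e+00] w 19.719788558126904
```

Call:
jog_arm(travel=[[0.0018,-0.0008,0],[0.0037,-0.0015,0],[0.0055,-0.0023,0],[0.0074,-0.0031,0],[0.0092,-0.0038,0],[0.011,-0.0046,0],[0.013,-0.0054,0],[0.0148,-0.0061,0],[0.0166,-0.0069,0],[0.0185,-0.0077,0]], dr=[[0,0,0],[0,0,0],[0,0,0],[0,0,0],[0,0,0],[0,0,0],[0,0,0],[0,0,0],[0,0,0],[0,0,0]])

```text
t: 11.35
ee_pos: [452.3, -240.7, 83.0]
orientation: [-3.081, 0.613, 0.004]
ft_force: [-3.0, 1.0, -1.8]
width: 19.8
```

```bash
python3 st.py
```

```text
TCP rel seat -0.41 0.11 z 82.98 F rest -3.1 -0.2 -1.7988605357707477 M [0.24 0.69 0.  ] [-0.0025  0.0011 -1.    ] w 19.828547209468184
```

Call:
jog_arm(travel=[[0.001,-0.0004,0],[0.002,-0.0008,0],[0.003,-0.0012,0],[0.004,-0.0016,0],[0.005,-0.002,0],[0.006,-0.0024,0],[0.007,-0.0028,0],[0.008,-0.0033,0],[0.009,-0.0037,0],[0.0093,-0.0038,0]], dr=[[0,0,0],[0,0,0],[0,0,0],[0,0,0],[0,0,0],[0,0,0],[0,0,0],[0,0,0],[0,0,0],[0,0,0]])

```text
t: 12.35
ee_pos: [454.2, -241.4, 82.6]
orientation: [-3.08, 0.613, 0.01]
ft_force: [-8.2, 3.1, 3.7]
width: 20.0
```

```bash
python3 st.py
```

```text
TCP rel seat 1.66 0.22 z 82.64 F rest -8.7 -0.3 3.733742546311215 M [ 0.59  1.78 -0.07] [-0.0062  0.003  -1.    ] w 20.022921277101897
```

Force rose to 8.7 N with only half the commanded advance, so the drive is at the end wall. Lower while keeping a light push.

Call:
jog_arm(travel=[[0.005,-0.002,0],[0.005,-0.002,-0.002],[0.005,-0.002,-0.005],[0.005,-0.002,-0.008],[0.005,-0.002,-0.011],[0.005,-0.002,-0.014],[0.005,-0.002,-0.017],[0.005,-0.002,-0.019],[0.005,-0.002,-0.02],[0.005,-0.002,-0.02]], dr=[[0,0,0],[0,0,0],[0,0,0],[0,0,0],[0,0,0],[0,0,0],[0,0,0],[0,0,0],[0,0,0],[0,0,0]])

```text
t: 13.35
ee_pos: [454.4, -241.2, 75.3]
orientation: [-3.078, 0.612, 0.017]
ft_force: [-11.7, 3.7, 15.3]
width: 19.6
```

```bash
python3 st.py
```

```text
TCP rel seat 1.77 0.42 z 75.3 F rest -12.3 -1.1 15.342630401111215 M [ 1.03  2.25 -0.04] [-0.0099  0.0049 -0.9999] w 19.590141885716807
```

Call:
jog_arm(travel=[[0.002,-0.001,0],[0.001,0,-0.002],[0,0,-0.004],[0,0,-0.005],[0,0,-0.006],[0,0,-0.006],[0,0,-0.006],[0,0,-0.006],[0,0,-0.006],[0,0,-0.006]], dr=[[0,0,0],[0,0,0],[0,0,0],[0,0,0],[0,0,0],[0,0,0],[0,0,0],[0,0,0],[0,0,0],[0,0,0]])

```text
t: 14.35
ee_pos: [454.4, -241.2, 75.2]
orientation: [-3.078, 0.612, 0.017]
ft_force: [-11.4, 5.7, 27.1]
width: 20.0
```

```bash
python3 st.py
python3 - <<'E'
from h import *
d=grab('wrist','w5')
cv2.imwrite('pics/w5.png',cv2.resize(d['pixels'][100:340,170:490,::-1],(800,600),interpolation=cv2.INTER_CUBIC))
o=telemetry.get_obs();h=cv2.cvtColor(d['pixels'],cv2.COLOR_RGB2HSV);w=pts(d);q=w-o['ee_pos']
m=((h[...,0]<5)|(h[...,0]>175))&(h[...,1]>190)&(np.hypot(q[...,0],q[...,1])<18)&(q[...,2]>30)
print('hub top z',np.median(w[m][:,2]))
X=np.array([.924,-.383]);t=w[m][:,:2]@X;A=np.c_[t,np.ones_like(t)];print('slope along X',np.linalg.lstsq(A,w[m][:,2],rcond=None)[0])
bl=(h[...,1]<70)&(h[...,2]>130)&(abs(w[...,2]-50)<3);print('block z',np.median(w[bl][:,2]))
E
```

```text
TCP rel seat 1.73 0.45 z 75.21 F rest -12.7 0.9 27.13264626596709 M [ 1.06  2.25 -0.02] [-0.0099  0.0049 -0.9999] w 20.017379570829355
hub top z 110.5813090139642
slope along X [-2.57550272e-02  1.23616731e+02]
block z 50.713230236913084
```

View pics/w5.png

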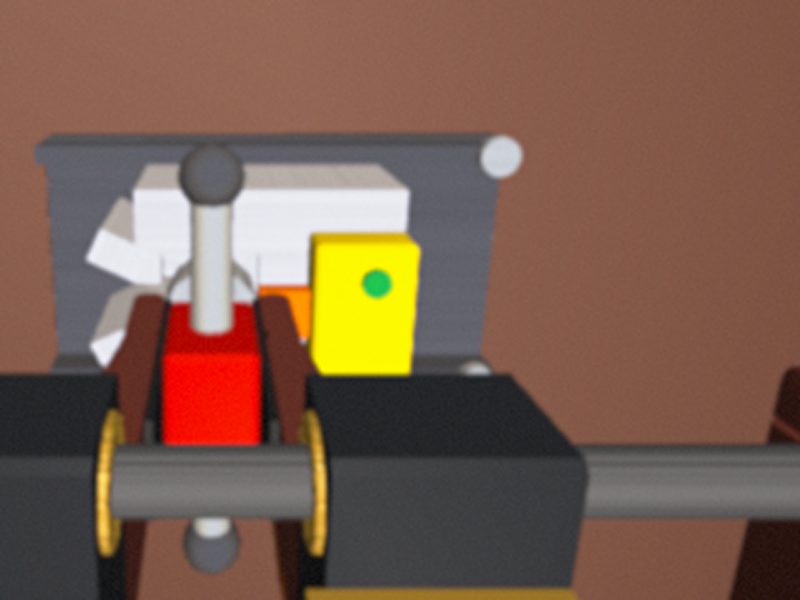

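The crop shows the collar down in the recess at (212,290), with the paddle pushed back into the housing at (285,312). Hub top reads 110.6 mm against 110 expected, and the upward force is firm, so it is on the floor. Relax, then let go.

Call:
jog_arm(travel=[[0,0,0],[0,0,0],[0,0,0],[0,0,0],[0,0,0],[0,0,0],[0,0,0],[0,0,0],[0,0,0],[0,0,0]], dr=[[0,0,0],[0,0,0],[0,0,0],[0,0,0],[0,0,0],[0,0,0],[0,0,0],[0,0,0],[0,0,0],[0,0,0]])

```text
t: 15.4
ee_pos: [454.3, -241.1, 75.4]
orientation: [-3.078, 0.612, 0.017]
ft_force: [-4.6, 1.8, 2.2]
width: 20.0
```

Call:
jog_arm(travel=[[0,0,0],[0,0,0],[0,0,0],[0,0,0],[0,0,0],[0,0,0],[0,0,0],[0,0,0],[0,0,0],[0,0,0]], dr=[[0,0,0],[0,0,0],[0,0,0],[0,0,0],[0,0,0],[0,0,0],[0,0,0],[0,0,0],[0,0,0],[0,0,0]], hand=-0.1)

```text
t: 16.4
ee_pos: [454.3, -241.1, 75.4]
orientation: [-3.078, 0.612, 0.017]
ft_force: [-0.9, 1.0, 0.6]
width: 39.4
```

Call:
jog_arm(travel=[[0,0,0.005],[0,0,0.02],[0,0,0.05],[0,0,0.09],[0,0,0.13],[0,0,0.17],[0,0,0.21],[0,0,0.25],[0,0,0.28],[0,0,0.3]], dr=[[0,0,0],[0,0,0],[0,0,0],[0,0,0],[0,0,0],[0,0,0],[0,0,0],[0,0,0],[0,0,0],[0,0,0]])

```text
t: 17.4
ee_pos: [454.7, -241.3, 197.0]
orientation: [-3.079, 0.612, 0.014]
ft_force: [-0.1, -0.4, 0.5]
width: 39.5
```

```bash
python3 st.py
python3 - <<'E'
from h import *
d=grab('wrist','w6')
cv2.imwrite('pics/w6.png',cv2.resize(d['pixels'][100:340,130:450,::-1],(800,600),interpolation=cv2.INTER_CUBIC))
h=cv2.cvtColor(d['pixels'],cv2.COLOR_RGB2HSV);w=pts(d)
m=((h[...,0]<5)|(h[...,0]>175))&(h[...,1]>190)&(np.hypot(w[...,0]-453,w[...,1]+241)<25)&(w[...,2]>104)
p=w[m];ps=np.radians(-22.5);X=np.array([np.cos(ps),np.sin(ps)]);Y=np.array([-X[1],X[0]]);seat=np.array([452.6,-240.9])
L=np.c_[(p[:,:2]-seat)@X,(p[:,:2]-seat)@Y];A=np.c_[L,np.ones(len(L))]
print('hub top z',np.median(p[:,2]),'rect',cv2.minAreaRect(L.astype(np.float32)),'slopes',np.linalg.lstsq(A,p[:,2],rcond=None)[0].round(3))
E
```

```text
TCP rel seat 2.08 0.46 z 197.04 F rest 0.1 -0.4 0.4937908196966786 M [-0.05 -0.04 -0.01] [-0.0084  0.0041 -1.    ] w 39.47996427947573
hub top z 110.71536094553309 rect ((-1.909602165222168, 1.1565303802490234), (16.924264907836914, 23.04360008239746), 0.13842488825321198) slopes [ 1.50000e-02 -4.80000e-02  1.10693e+02]
```

View pics/w6.png

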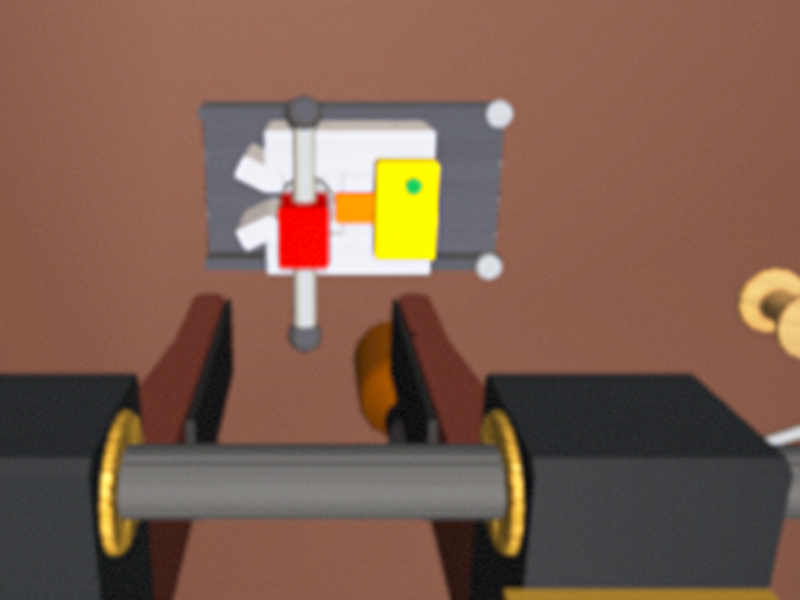

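Crop: key upright in the rest, hub at (303,232), paddle (353,207) held back by the collar, fingers clear and varnish in place. Hub top is 110.7 mm and tilt is under about 0.05 rad. Handing in.

```bash
python3 -c "
from h import *
print(ticket.close_job())"
```

```text
the job is handed in; nothing more can be done
None
```

The chuck key is parked upright in the rest with the paddle pressed, and I handed the job in at about 17.5 s of the 51 s allowed; no verdict was reported.

- **Drawing out:** I gripped the red hub across its flat faces and pulled it about 84 mm straight along its leaning axis. On closing, the gripper gave about 2 mm sideways with about 5 N. I did not measure the chuck's turn afterwards.
- **Parking:** I slid the key in until the force rose to about 9 N at the end of the notch, then lowered it under a light push to the recess floor. I relaxed the arm, let go and backed off.
- **Last checks:**
  - The hub top read 110.7 mm against the expected 110.
  - The tilt was below about 0.05 rad.
  - The key stood about 1 mm off the notch's middle plane.
  - The collar visibly held the paddle back, and the gripper was clear of everything with no force on it.
- **Small disagreement:** the camera puts the hub about 2 mm nearer the notch mouth than my seat estimate, while the arm read about 2 mm beyond it at release. That is about the size of the camera calibration error plus arm give, and well inside the 24 mm limit along the notch.
- **Not measured:** I judged the paddle's travel by eye only. Of the bystanders, only the varnish bottle and the spool were in the last close view; I did not re-measure the others.

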